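# Put the cable tools back into their foam cut-outs

### The job

The network job is finished: put the four tools from the grey mat back into the foam tray, each into the cut-out made for it - tester, remote, tape measure and punch-down tool - so that every one lies flat on the yellow floor of its own pocket. Lower them in rather than dropping them, and leave the router and the mug where they stand.

Things in the scene. Friction and masses are not known exactly. Their poses are not given: they have to be found in the camera images.
- tester: Cable tester, main unit: flat blue box with black ends and a dark face with a row of green lights and a red button, 58 mm (its x) by 112 mm (its y) by 30 mm high. Origin: centre of the underside, z up. Lies flat, as all the tools do, on a fixed grey mat 2 mm thick.
- remote: Remote end of the cable tester: small blue box with one black end, dark face and a row of small green lights, 34 mm (x) by 62 mm (y) by 30 mm high. Origin: centre of the underside, z up.
- tape: Pocket tape measure lying on its side: orange rounded case with one black end (towards its -y), a grey disc on top, a small steel end hook at +y, 60 mm (x) by 66 mm (y) by 36 mm high. Origin: centre of the underside, z up.
- punch: Punch-down tool lying down: dark ribbed handle with yellow collar, 30 mm wide (x), 100 mm long, 30 mm high, and at its +y end a steel blade 12 mm wide at mid height. Origin: middle of the 140 mm length, level with the underside, z up. Handle y = -70 to +30 mm (grip across it near y = -20 mm, its centre of mass), blade y = +30 to +70 mm.
- cutout_tester: Fixed black foam block, 100 (x) x 170 (y) x 22 mm high, one of four lying 2 by 2 in a grey tray whose rim is level with their tops. Origin: centre of its underside. Pocket 12 mm deep, yellow floor 10 mm above the origin; 8 mm spare all round when tool and block origins coincide seen from above, axes parallel. Pocket: long rectangle, 74 mm (x) by 128 mm (y), centred.
- cutout_remote: Fixed black foam block, 100 (x) x 170 (y) x 22 mm high, one of four lying 2 by 2 in a grey tray whose rim is level with their tops. Origin: centre of its underside. Pocket 12 mm deep, yellow floor 10 mm above the origin; 8 mm spare all round when tool and block origins coincide seen from above, axes parallel. Pocket: small rectangle, 50 mm (x) by 78 mm (y), centred.
- cutout_tape: Fixed black foam block, 100 (x) x 170 (y) x 22 mm high, one of four lying 2 by 2 in a grey tray whose rim is level with their tops. Origin: centre of its underside. Pocket 12 mm deep, yellow floor 10 mm above the origin; 8 mm spare all round when tool and block origins coincide seen from above, axes parallel. Pocket: almost square, 76 mm (x) by 82 mm (y), centred.
- cutout_punch: Fixed black foam block, 100 (x) x 170 (y) x 22 mm high, one of four lying 2 by 2 in a grey tray whose rim is level with their tops. Origin: centre of its underside. Pocket 12 mm deep, yellow floor 10 mm above the origin; 8 mm spare all round when tool and block origins coincide seen from above, axes parallel. Pocket: 46 mm wide (x) from y = -78 to +38 mm, then 28 mm wide to y = +78 mm: blade towards +y.
- router: Bystander: black router, 110 mm (x) by 180 mm (y) by 36 mm high, a row of yellow sockets on the side that faces the robot. Loose, 0.55 kg, standing beyond the tray and the mat. Origin: centre of the underside. Leave it alone.
- mug: Bystander: white ceramic mug, 80 mm across, 92 mm high, handle at its +y, loose, at the left edge of the work. Origin: centre of the underside. Leave it alone. (Opposite, at the right edge, a fixed grey box of plugs 40 mm high, not part of the job.)

How it is judged:
By the outcome, as a careful person would: the job done as asked, in the order asked, and still so for the second after the job is handed in, with the robot touching nothing.
It also fails if it takes over 128 s, if anything falls off the work surface, if the arm or the gripper's body presses on something with over 40 N, if the wrist force passes 120 N, or if a joint passes its speed limit or range.

### The arm

A 6-joint arm with a two-finger parallel gripper is mounted at the origin on the work surface. World frame = base frame: x ahead of the robot, y to its left, z up, the work surface at z = 0. Lengths are in m, angles in rad, forces in N, time in s.
With the tool pointing down it reaches from about 0.225 to 0.875 m from the base axis. Payload 3.4 kg.
Tool frame: the origin (TCP) lies between the finger pads; the fingertips stand 25 mm ahead of it and the grasp point (between the pads) lies 6 mm ahead of it; z points along the fingers, y is the line along which they close (so a half turn about z gives the same grasp; the last joint's range is limited). The gripper opens to 85 mm and grips with 20 to 120 N. Pads are 22 mm wide; open, the fingers measure 114 mm over their backs; the gripper's body (76 mm by 85 mm) begins 54 mm behind the grasp point. The pads swing forward as they close: fully open they stand 13 mm farther back than shut.
Start: joints at [1.226, 0.276, 1.505, -0, 1.361, -0.121], TCP at [0.128, 0.561, 0.256] pointing down, gripper open.
Joint ranges: [-2.89, 2.89], [-0.75, 2.08], [0.22, 2.7], [-1.18, 4.32], [0.11, 2.71], [-2.7, 2.7]. Speed limits (rad/s): [2.57, 2.57, 3.14, 3.14, 3.14, 3.14].

### API

Orientations are given as a unit quaternion [w, x, y, z].
In Python, from rig import manip, cams, ticket gives the robot as it stands.
- The arm moves only by the tool step_arm, never from a script. Its argument "increments" is a list of rows, each an object with "dp": the shift along the world's x, y, z each as a share of 0.2 m, from -1 to 1, a list of three; "yaw": the turn about the world's z as a share of 0.15 rad, from -1 to 1; "grip": the opening, from 0 (shut) to 1 (fully open). In form: [{"dp": [tx, ty, tz], "yaw": yaw, "grip": grip}, ...]. A call has 1 to 5 rows; each row shifts and turns the commanded pose from where the row before left it; what a row does not reach is not made up. A row lasts 1/8 s, in which the tool goes at most 62.5 mm and 10.7 degrees, less where a joint would pass 70% of its speed; a pose out of reach is approached as far as the arm can. A call with a number of a shift or a turn outside -1 to 1 is refused whole. A call with a gripper value outside its range is refused whole. The fingers move at their own pace and stop on an object; "squeeze" is the grip in N (left out, the last holds). Time passes only in rows, so rows that do not move let the fingers close. It gives the time, the measured TCP pose, the force, the opening and the grip force at its end, in the units of the state.
- manip.get_state(): the state, without advancing time (a new reading comes with each control period).
- cams.get_image(name): name is "side" or "top" or "wrist"; returns the picture (400x640x3 uint8, blue, green, red); there is no depth.
- cams.get_calibration(name): a dict with "fx", "fy", "cx", "cy" (pixels), "extrinsics" (4x4, takes a point from camera to world coordinates). Camera axes: x right, y up, looking along -z (the intrinsics and any distortion apply to the point x, -y, -z); pixel columns grow to the right and rows downward; lengths in m; the calibration is good to about 2 mm. A picture is of the moment at which its call begins: read the wrist's pose just before it. get_calibration takes no time and is no camera call; for the wrist camera it gives the pose at the moment of the call.
- ticket.sign_off(): hands the job in; it is judged then, once.
The state is a dict: "clock": time; "qpos": joint angles; "qd": joint speeds; "effort": joint torques, N m; "position": TCP position; "ee_rot": TCP orientation; "contact_force": force on the tool from outside, world axes, zero at the start; "moment": the same for the moment, N m; "width": finger opening in m; "gripper_force": force on a finger pad.
Only numpy, scipy, OpenCV 4.12 (cv2) and the standard library are available. Lean on these libraries where they do the work, as an engineer would, in place of code of your own. Each camera call takes 0.05 s, during which the arm holds its last target. There are 200 camera calls.

## Working session

There is one attempt and no reset: what is moved stays moved. The work goes in short steps, Python scripts to look and compute and a tool call to move; the robot and the scene stay as the last step left them, time stands still between calls to the robot, and variables do not carry over. Pictures are saved under pics/ and viewed, at most 17 in all, crops included, and the job is handed in when it is done.

Besides the shell and the picture viewer there is one more tool, called after "Call:" as name([rows], argument=value, ...), one row to a line, values as JSON. step_arm: Moves the arm, as the interface text tells. Shift numbers are shares of 0.2 m and turn numbers shares of 0.15 rad, none past 1 either way. Its arguments: {"type":"object","properties":{"increments":{"type":"array"},"squeeze":{"type":"number"}},"required":["increments"]}

```bash
mkdir -p pics; python3 - <<'E'
from rig import manip,cams
import cv2,numpy as np
s=manip.get_state();print(s)
for n in("top","side"):
    i=cams.get_image(n);cv2.imwrite(f"pics/{n}0.png",i)
    c=cams.get_calibration(n);print(n,c)
E
ls
```

```text
{'clock': 0.0, 'qpos': array([ 1.22598187e+00,  2.76590296e-01,  1.50620455e+00, -2.69373935e-05,
        1.36066197e+00, -1.20994453e-01]), 'qd': array([-0.0002971 ,  0.00125248,  0.00090625, -0.00072011, -0.00258618,
        0.00056047]), 'effort': array([ 8.94241348e-04, -4.16767108e+01, -2.45797884e+01, -4.32629968e-04,
        1.10322985e-02, -5.63693263e-06]), 'position': array([0.12746313, 0.5601749 , 0.25541388]), 'ee_rot': array([-2.02313967e-04,  1.11673706e-01,  9.93744492e-01, -9.09953193e-04]), 'contact_force': array([0.02261946, 0.04084854, 0.30949253]), 'moment': array([-0.00902506, -0.04506478, -0.03163575]), 'gripper_force': 0.0, 'width': 0.08518593965915816}
top {'fx': 376.9564552682594, 'fy': 376.9564552682594, 'cx': 320.32528946007767, 'cy': 203.00015478950763, 'extrinsics': array([[ 0.00574693,  0.99604059, -0.08871371,  0.49783618],
       [-0.99995091,  0.00644013,  0.00752957,  0.1016981 ],
       [ 0.00807108,  0.08866608,  0.99602871,  1.11810595],
       [ 0.        ,  0.        ,  0.        ,  1.        ]])}
side {'fx': 397.1302837133478, 'fy': 397.1302837133478, 'cx': 321.8622541480133, 'cy': 196.55036083114945, 'extrinsics': array([[ 0.66294994,  0.39171817, -0.63800804, -0.14681805],
       [-0.74861288,  0.3369144 , -0.57102316, -0.59782513],
       [-0.00872605,  0.8561808 ,  0.51660265,  0.68204979],
       [ 0.        ,  0.        ,  0.        ,  1.        ]])}
pics
```

View pics/top0.png

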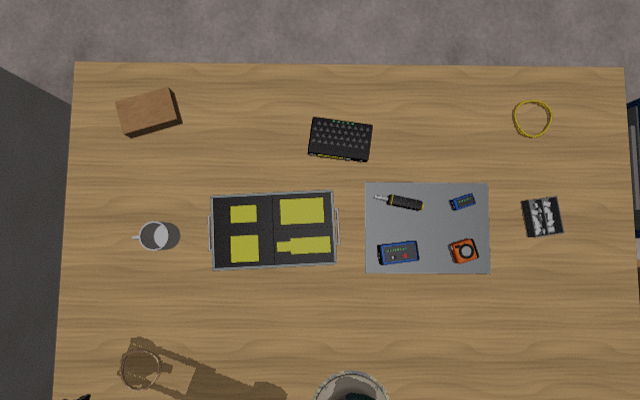

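View pics/side0.png

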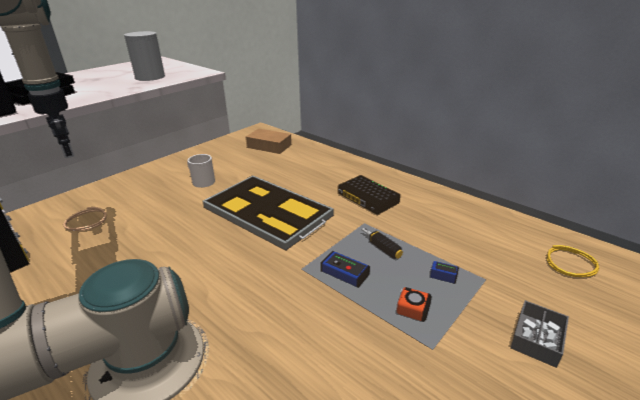

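The top view shows the tray (about 208–338, 190–270) with four yellow pockets: remote top-left, tester top-right, tape bottom-left, punch bottom-right with its blade end pointing left. The mat carries the punch (400,201), remote (462,201), tester (398,252) and tape (463,251). The side view agrees and shows the arm at top left, clear of everything.

```bash
cat > h.py <<'E'
import numpy as np,cv2
def ray(c,px,z):
    px=np.atleast_2d(np.asarray(px,float))
    d=np.c_[(px[:,0]-c['cx'])/c['fx'],-(px[:,1]-c['cy'])/c['fy'],-np.ones(len(px))]
    E=c['extrinsics'];w=d@E[:3,:3].T;o=E[:3,3]
    return (o+w*((z-o[2])/w[:,2])[:,None])[:,:2]
def blobs(m,mn):
    cs,_=cv2.findContours(m.astype(np.uint8),cv2.RETR_EXTERNAL,cv2.CHAIN_APPROX_NONE)
    return [k[:,0] for k in cs if cv2.contourArea(k)>mn]
def rect(c,k,z):
    w=ray(c,k,z).astype(np.float32)*1000
    (x,y),(a,b),t=cv2.minAreaRect(w)
    if a>b: a,b,t=b,a,t+90   # long side direction = t+90
    return np.round([x,y,a,b,(t+90)%180],1)
E
python3 - <<'E'
from rig import manip,cams
from h import *
c=cams.get_calibration("top");i=cv2.imread("pics/top0.png");h=cv2.cvtColor(i,cv2.COLOR_BGR2HSV)
y=(h[...,0]>24)&(h[...,0]<36)&(h[...,1]>170)&(h[...,2]>110); y[:, :205]=0;y[:,338:]=0;y[:180]=0;y[280:]=0
for k in blobs(y,80): print("pocket",k.mean(0),rect(c,k,.012))
m=np.ones(i.shape[:2],bool);m[:]=0
sub=i[186:271,369:487].astype(int)
m[186:271,369:487]=(sub.max(2)-sub.min(2)>40)|(sub.max(2)<70)
for k in blobs(m,80): print("tool",k.mean(0),rect(c,k,.03))
w=cams.get_calibration("wrist");print(w)
print(ray(c,[[365,182],[489,272]],0.002))
E
```

```text
tool [396.98290598 252.34188034] [ 454.1 -128.2   57.8  118.5   97.4]
tool [463.14457831 250.6626506 ] [ 460.  -317.2   63.4   77.3  107.4]
tool [404.35632184 202.4137931 ] [ 597.9 -151.7   30.4  108.6   79. ]
tool [462.10769231 201.63076923] [ 601.2 -317.9   32.9   73.6  108.6]
{'fx': 315.9868988712716, 'fy': 315.9868988712716, 'cx': 314.7993214252167, 'cy': 203.3839644955074, 'extrinsics': array([[ 0.22164385, -0.93599295, -0.27347981,  0.05750447],
       [ 0.97512498,  0.21208763,  0.06442132,  0.57550516],
       [-0.00229622, -0.28095559,  0.95971802,  0.37352202],
       [ 0.        ,  0.        ,  0.        ,  1.        ]])}
[[ 0.66115358 -0.03997113]
 [ 0.39710297 -0.40305033]]
```

Call:
step_arm([
  {"dp": [0.16, -0.25, 0.03], "yaw": -0.9, "grip": 1},
  {"dp": [0.16, -0.25, 0.03], "yaw": -0.9, "grip": 1},
  {"dp": [0.16, -0.25, 0.03], "yaw": -0.9, "grip": 1},
  {"dp": [0.16, -0.25, 0.03], "yaw": -0.9, "grip": 1},
  {"dp": [0.16, -0.25, 0.03], "yaw": -0.9, "grip": 1},
])

```text
clock: 0.72
position: [0.2882, 0.3089, 0.2863]
ee_rot: [0.0, 0.436, 0.9, 0.0]
contact_force: [1.8, -0.2, 0.6]
width: 0.0852
gripper_force: 0.0
```

Call:
step_arm([
  {"dp": [0.16, -0.25, 0], "yaw": -0.9, "grip": 1},
  {"dp": [0.16, -0.25, 0], "yaw": -0.9, "grip": 1},
  {"dp": [0.16, -0.25, 0], "yaw": -0.9, "grip": 1},
  {"dp": [0.16, -0.25, 0], "yaw": -0.9, "grip": 1},
  {"dp": [0, 0, 0], "yaw": 0, "grip": 1},
])

```text
clock: 1.35
position: [0.4175, 0.1073, 0.2859]
ee_rot: [0.0, 0.662, 0.75, -0.0]
contact_force: [-1.2, 1.2, -0.7]
width: 0.0854
gripper_force: 0.0
```

```bash
python3 - <<'E'
from rig import manip,cams
from h import *
s=manip.get_state();print(s['clock'],s['position'],s['ee_rot'],s['qpos'])
print(cams.get_calibration("wrist")['extrinsics'])
cv2.imwrite("pics/w1.png",cams.get_image("wrist"))
i=cv2.imread("pics/top0.png");print(i[212,242],i[210,302],i[246,310],cv2.cvtColor(i,cv2.COLOR_BGR2HSV)[210,302])
E
```

```text
1.35 [0.41752034 0.10730027 0.28590236] [ 4.81826729e-04  6.61563906e-01  7.49888480e-01 -4.83466047e-04] [ 9.09474022e-02  3.82241101e-02  1.72704319e+00 -1.39071563e-03
  1.37636669e+00 -3.37750594e-02]
[[ 9.92162477e-01 -1.19860205e-01 -3.53150028e-02  4.08192866e-01]
 [ 1.24954461e-01  9.51643766e-01  2.80643057e-01  1.77512462e-01]
 [-3.06323222e-05 -2.82856278e-01  9.59162304e-01  4.03774688e-01]
 [ 0.00000000e+00  0.00000000e+00  0.00000000e+00  1.00000000e+00]]
[ 61 163 164] [ 61 161 161] [ 66 161 162] [ 30 158 161]
```

View pics/w1.png

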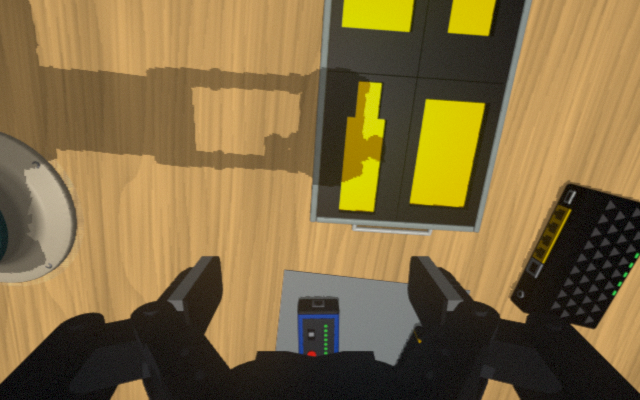

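The wrist view shows the tray from above: the punch pocket (about 340–383, 80–212, narrow end up, towards +y) and the tester pocket (410–485, 98–207) are whole. The two far pockets are cut off at the top of the frame, and the tester is visible at (318,330) on the mat.

```bash
cat >> h.py <<'E'
def pockets(c,i,z,box=None,mn=80):
    h=cv2.cvtColor(i,cv2.COLOR_BGR2HSV)
    y=(h[...,0]>24)&(h[...,0]<36)&(h[...,1]>120)&(h[...,2]>60)
    if box:
        q=np.zeros_like(y);a,b,d,e=box;q[b:e,a:d]=1;y&=q
    o=c['extrinsics'][:2,3]*1000
    for k in blobs(y,mn):
        r=rect(c,k,z);S={0:0}
        t=np.deg2rad(r[4]);v=np.array([np.cos(t),np.sin(t)]);u=np.array([v[1],-v[0]])
        sizes=dict(tester=(74,128),remote=(50,78),tape=(76,82),punch=(46,156))
        n=min(sizes,key=lambda n:abs(sizes[n][0]-r[2])+abs(sizes[n][1]-r[3]))
        ctr=r[:2].copy()
        for ax,sz,s in((u,r[2],sizes[n][0]),(v,r[3],sizes[n][1])):
            ctr+=np.sign((o-r[:2])@ax)*(s-sz)/2*ax
        print(n,k.mean(0).round(),"raw",r,"corr",ctr.round(1))
E
python3 - <<'E'
from rig import cams
from h import *
for z in(.010,.013):
    pockets(cams.get_calibration("wrist"),cv2.imread("pics/w1.png"),z,(320,0,520,230),300)
    pockets(cams.get_calibration("top"),cv2.imread("pics/top0.png"),z,(205,180,338,275))
E
```

```text
remote [361. 186.] raw [473.2  97.3  48.3  73.   93.9] corr [472.2  99.7]
tester [446. 152.] raw [573.6 147.4  74.1 131.9  93.6] corr [573.8 145.5]
remote [373. 112.] raw [476.9 187.5  28.3  67.9  95. ] corr [466.5 181.5]
remote [471.  17.] raw [564.6 300.2  36.   48.3   3.5] corr [550.2 292.3]
remote [378.  14.] raw [461.2 289.7  31.8  78.3   3.9] corr [462.  280.6]
punch [304. 245.] raw [472.5 143.2  47.8 157.9  93.5] corr [471.5 144.1]
tape [244. 248.] raw [462.5 315.   78.1  81.6  91.5] corr [461.5 314.8]
remote [243. 214.] raw [564.2 320.4  53.3  77.5  93.1] corr [565.9 320.2]
tester [301. 211.] raw [573.9 149.6  75.7 128.5  93.4] corr [574.7 149.9]
remote [361. 186.] raw [472.7  97.9  48.   72.4  93.9] corr [471.5 100.6]
tester [446. 152.] raw [572.4 147.6  73.5 130.9  93.6] corr [572.2 146.1]
remote [373. 112.] raw [476.4 187.5  28.1  67.3  95. ] corr [466.  181.2]
remote [471.  17.] raw [563.4 299.2  35.8  48.    3.5] corr [548.9 291.2]
remote [378.  14.] raw [460.8 288.8  31.6  77.7   3.9] corr [461.3 279.6]
punch [304. 245.] raw [472.6 143.1  47.7 157.5  93.5] corr [471.7 143.8]
tape [244. 248.] raw [462.6 314.4  77.9  81.4  91.5] corr [461.7 314.1]
remote [243. 214.] raw [564.  319.8  53.1  77.3  93.1] corr [565.6 319.5]
tester [301. 211.] raw [573.7 149.4  75.5 128.1  93.4] corr [574.4 149.5]
```

Call:
step_arm([
  {"dp": [0.05, -0.3, 0.0], "yaw": 0, "grip": 1},
  {"dp": [0.05, -0.3, 0], "yaw": 0, "grip": 1},
  {"dp": [0.05, -0.3, 0], "yaw": 0, "grip": 1},
  {"dp": [0.05, -0.3, 0], "yaw": 0, "grip": 1},
  {"dp": [0.05, -0.3, 0], "yaw": 0, "grip": 1},
])

```text
clock: 2.02
position: [0.4658, -0.189, 0.2863]
ee_rot: [-0.0, 0.658, 0.753, 0.001]
contact_force: [1.8, 0.4, 0.3]
width: 0.0856
gripper_force: 0.0
```

Call:
step_arm([
  {"dp": [0.05, -0.3, 0.0], "yaw": 0, "grip": 1},
  {"dp": [0.05, -0.3, 0], "yaw": 0, "grip": 1},
  {"dp": [0, 0, 0], "yaw": 0, "grip": 1},
])

```text
clock: 2.4
position: [0.4866, -0.3114, 0.2851]
ee_rot: [-0.0, 0.659, 0.752, -0.0]
contact_force: [0.1, 0.9, -0.2]
width: 0.0852
gripper_force: 0.0
```

```bash
python3 - <<'E'
from rig import manip,cams
from h import *
s=manip.get_state();print(s['clock'],s['position'],s['ee_rot'],s['qpos'])
print(cams.get_calibration("wrist")['extrinsics'])
cv2.imwrite("pics/w2.png",cams.get_image("wrist"))
E
```

```text
2.4 [ 0.48660525 -0.31139279  0.28506014] [-3.03756376e-04  6.59412362e-01  7.51781354e-01 -2.00228394e-04] [-6.89456909e-01  2.66040978e-01  1.44773308e+00 -3.85595333e-04
  1.42843808e+00 -8.20124630e-01]
[[ 9.91425675e-01 -1.25567122e-01 -3.61666808e-02  4.76953998e-01]
 [ 1.30670306e-01  9.51340923e-01  2.79062213e-01 -2.41394230e-01]
 [-6.34195423e-04 -2.81395354e-01  9.59591711e-01  4.03072610e-01]
 [ 0.00000000e+00  0.00000000e+00  0.00000000e+00  1.00000000e+00]]
```

View pics/w2.png

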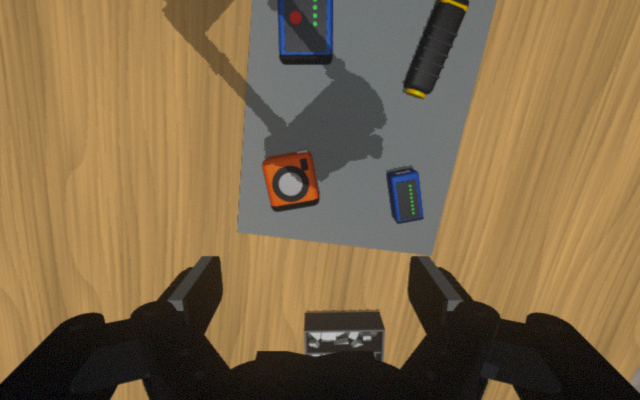

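The wrist view shows the tape at (290,182), hook up and black end down, and the remote at (405,195), both whole. The tester (305,30) and punch (435,50) are cut off at the top edge.

Call:
step_arm([
  {"dp": [0.0, 0.25, 0], "yaw": 0, "grip": 1},
  {"dp": [0.0, 0.25, 0], "yaw": 0, "grip": 1},
  {"dp": [0, 0.05, 0], "yaw": 0, "grip": 1},
  {"dp": [0, 0, 0], "yaw": 0, "grip": 1},
])

```text
clock: 2.95
position: [0.4855, -0.1971, 0.2868]
ee_rot: [0.0, 0.657, 0.753, 0.0]
contact_force: [0.3, -0.6, 0.1]
width: 0.0855
gripper_force: 0.0
```

```bash
cat >> h.py <<'E'
SZ=dict(tester=(58,112,.032),remote=(34,62,.032),tape=(60,66,.038),punch=(30,100,.017))
def tools(c,i,box,mn=250):
    s=i.astype(int);sat=s.max(2)-s.min(2)
    h=cv2.cvtColor(i,cv2.COLOR_BGR2HSV)
    m=((sat>60)|(s.max(2)<42))
    q=np.zeros_like(m);a,b,d,e=box;q[b:e,a:d]=1;m&=q
    m=cv2.morphologyEx(m.astype(np.uint8),cv2.MORPH_CLOSE,np.ones((5,5)))
    o=c['extrinsics'][:2,3]*1000
    for k in blobs(m,mn):
        mk=np.zeros(m.shape,np.uint8);cv2.drawContours(mk,[k],-1,255,-1)
        hh=h[mk>0];hh=hh[hh[:,1]>120]
        med=np.median(hh[:,0]);r0=rect(c,k,.032)
        n='tape' if med<20 else 'punch' if r0[2]<45 and r0[3]>85 else 'tester' if r0[3]>90 else 'remote'
        w,l,z=SZ[n];r=rect(c,k,z);t=np.deg2rad(r[4]);v=np.array([np.cos(t),np.sin(t)]);u=np.array([v[1],-v[0]])
        if n=='tape' and abs(r[4]-90)>45:
            r[4]=(r[4]-90)%180;r[2],r[3]=r[3],r[2];t=np.deg2rad(r[4]);v=np.array([np.cos(t),np.sin(t)]);u=np.array([v[1],-v[0]])
        ctr=r[:2].copy()
        for ax,sz,s_ in((u,r[2],w),(v,r[3],l)): ctr-=np.sign((o-r[:2])@ax)*(sz-s_)/2*ax
        print(n,k.min(0),k.max(0),"raw",r,"corr",ctr.round(1))
E
python3 - <<'E'
from rig import manip,cams
from h import *
import pickle
c=cams.get_calibration("wrist")
s=manip.get_state();print(s['clock'],s['position'])
i=cams.get_image("wrist");cv2.imwrite("pics/w3.png",i)
E2=np.array([[ 9.91425675e-01,-1.25567122e-01,-3.61666808e-02,4.76953998e-01],[1.30670306e-01,9.51340923e-01,2.79062213e-01,-2.41394230e-01],[-6.34195423e-04,-2.81395354e-01,9.59591711e-01,4.03072610e-01],[0,0,0,1]])
c2=dict(c,extrinsics=E2)
tools(c2,cv2.imread("pics/w2.png"),(245,145,430,228))
print(3)
tools(c,i,(230,0,520,250))
E
```

```text
2.95 [ 0.48552523 -0.19711386  0.28676039]
remote [391 169] [422 221] raw [ 599.8 -323.8   32.5   63.8  109.1] corr [ 599.4 -324.9]
tape [262 153] [318 209] raw [ 458.9 -324.5   58.5   64.7  107.8] corr [ 459.4 -323.7]
3
tape [257 239] [301 249] raw [ 452.6 -292.7   55.6   13.6   97.8] corr [ 451.2 -266.4]
punch [386 108] [441 194] raw [ 598.  -159.8   34.7  105.9   76.6] corr [ 599.6 -163.2]
tape [230 106] [244 249] raw [ 394.8 -221.    15.8  173.2   93.5] corr [ 420.1 -273.2]
tester [268  64] [318 164] raw [ 452.6 -136.4   55.3  109.6   98. ] corr [ 453.8 -135. ]
tape [230   0] [519 249] raw [ 561.4 -145.6  351.   275.8   97.8] corr [ 719.8 -229.8]
```

View pics/w3.png

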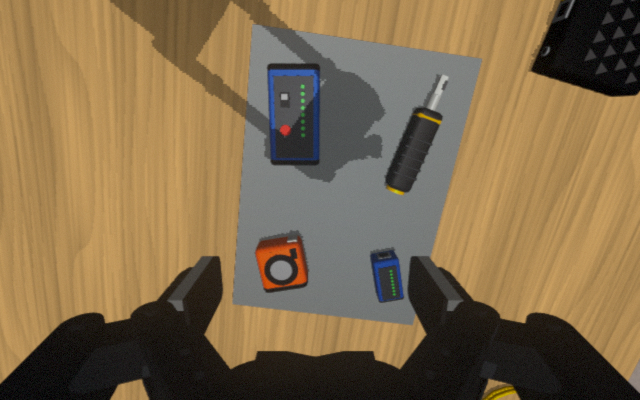

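The wrist view shows all four tools: tester (294,114), punch (413,150) with its blade up towards +y, tape (281,263) and remote (387,275). The measured tester pose is (454,−134) mm with its long axis at 97.7°, which already matches the gripper's yaw.

Call:
step_arm([
  {"dp": [-0.04, 0.08, -0.23], "yaw": 0, "grip": 1},
  {"dp": [-0.04, 0.08, -0.23], "yaw": 0, "grip": 1},
  {"dp": [-0.04, 0.08, -0.23], "yaw": 0, "grip": 1},
  {"dp": [-0.04, 0.075, -0.235], "yaw": 0, "grip": 1},
  {"dp": [0, 0, 0], "yaw": 0, "grip": 1},
])

```text
clock: 3.62
position: [0.4504, -0.1351, 0.0985]
ee_rot: [-0.004, 0.659, 0.752, -0.001]
contact_force: [-0.2, 0.2, -0.2]
width: 0.0853
gripper_force: 0.0
```

Call:
step_arm([
  {"dp": [0, 0, -0.1], "yaw": 0, "grip": 1},
  {"dp": [0, 0, -0.1], "yaw": 0, "grip": 1},
  {"dp": [0, 0, -0.05], "yaw": 0, "grip": 1},
  {"dp": [0, 0, -0.03], "yaw": 0, "grip": 1},
  {"dp": [0, 0, 0], "yaw": 0, "grip": 1},
])

```text
clock: 4.25
position: [0.4542, -0.1368, 0.0457]
ee_rot: [0.0, 0.659, 0.752, 0.0]
contact_force: [-0.4, 0.3, 1.0]
width: 0.0854
gripper_force: 0.0
```

```bash
python3 - <<'E'
from rig import manip,cams
from h import *
s=manip.get_state();print(s['clock'],s['position'],s['contact_force'])
a=cams.get_image("wrist");b=cams.get_image("side")
b=cv2.resize(b[200:330,270:480],None,fx=3,fy=3)
cv2.imwrite("pics/w4.png",np.vstack([cv2.resize(a,(320,200)).copy() if 0 else b]))
E
```

```text
4.25 [ 0.45417853 -0.13679885  0.04574518] [-0.43598524  0.27593036  1.00198952]
```

View pics/w4.png

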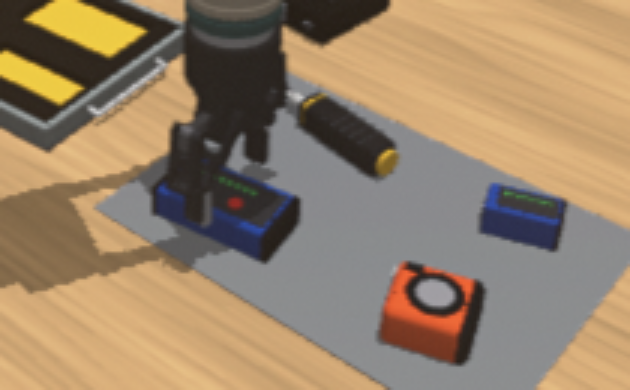

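The gripper straddles the tester, near finger at (205,225) beside its blue flank with the tip around mid height, and nothing else is touched.

Call:
step_arm([
  {"dp": [0, 0.01, -0.015], "yaw": 0, "grip": 1},
  {"dp": [0, 0, 0], "yaw": 0, "grip": 0.4},
  {"dp": [0, 0, 0], "yaw": 0, "grip": 0.4},
  {"dp": [0, 0, 0], "yaw": 0, "grip": 0.4},
  {"dp": [0, 0, 0], "yaw": 0, "grip": 0.4},
], squeeze=50)

```text
clock: 4.97
position: [0.4537, -0.1343, 0.0427]
ee_rot: [0.0, 0.659, 0.752, 0.0]
contact_force: [0.2, 0.7, 4.9]
width: 0.0564
gripper_force: 53.7
```

Call:
step_arm([
  {"dp": [0, 0, 0.1], "yaw": 0, "grip": 0.4},
  {"dp": [0, 0, 0.2], "yaw": 0, "grip": 0.4},
  {"dp": [0.1, 0.1, 0.2], "yaw": 0, "grip": 0.4},
  {"dp": [0.1, 0.25, 0], "yaw": -0.1, "grip": 0.4},
  {"dp": [0.1, 0.25, 0], "yaw": -0.1, "grip": 0.4},
])

```text
clock: 5.6
position: [0.5143, -0.0134, 0.1427]
ee_rot: [0.001, 0.671, 0.742, 0.0]
contact_force: [0.5, -1.0, -0.9]
width: 0.0567
gripper_force: 54.3
```

Call:
step_arm([
  {"dp": [0.1, 0.25, 0], "yaw": -0.1, "grip": 0.4},
  {"dp": [0.1, 0.25, 0], "yaw": -0.1, "grip": 0.4},
  {"dp": [0.1, 0.2, 0], "yaw": -0.1, "grip": 0.4},
  {"dp": [0, 0.1, 0], "yaw": 0, "grip": 0.4},
  {"dp": [0, 0, 0], "yaw": 0, "grip": 0.4},
])

```text
clock: 6.22
position: [0.5725, 0.1465, 0.1415]
ee_rot: [-0.001, 0.686, 0.728, -0.001]
contact_force: [0.1, -1.4, -0.9]
width: 0.0564
gripper_force: 54.3
```

```bash
python3 - <<'E'
from rig import manip,cams
from h import *
s=manip.get_state();print(s['clock'],s['position'],s['ee_rot'],s['contact_force'],s['gripper_force'])
c=cams.get_calibration("wrist")
a=cams.get_image("wrist");cv2.imwrite("pics/w5.png",a)
pockets(c,a,.011,None,400)
E
```

```text
6.225 [0.57249894 0.14645767 0.14147201] [-5.96290773e-04  6.85820961e-01  7.27769353e-01 -1.01150914e-03] [ 0.10942896 -1.40877562 -0.92857989] 54.31687295436859
remote [192. 255.] raw [470.7  88.3  43.9  60.   92.7] corr [473.3  97.4]
remote [183. 160.] raw [465.7 175.1  44.4  80.9  93.3] corr [468.6 173.8]
remote [315.   8.] raw [564.  284.7  10.4  53.3   3.4] corr [577.5 265.7]
remote [166.  10.] raw [460.5 277.4  12.9  74.9   3.4] corr [463.1 259. ]
```

View pics/w5.png

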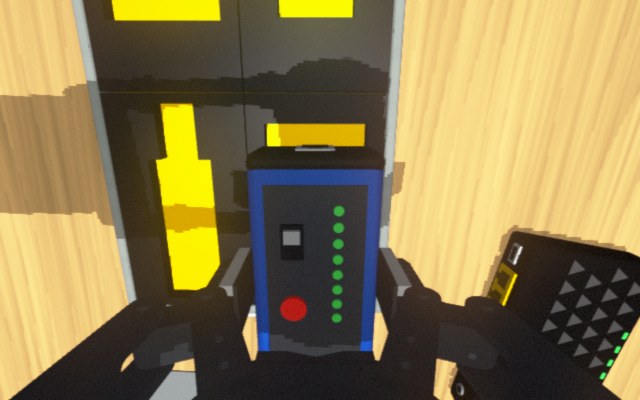

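The held tester is centred between the fingers (250–385, 148–350), and the tester pocket's far strip shows at (266–365, 124–146). I'll compare those two edges directly.

```bash
python3 - <<'E'
from rig import manip,cams
from h import *
c=cams.get_calibration("wrist")
print("tool top edge",ray(c,[[250,168],[382,168]],.131)*1000)
print("tool bot edge",ray(c,[[251,148],[384,150]],.101)*1000)
for z in(.010,.013):print("pocket edge",ray(c,[[266,124],[365,124]],z)*1000)
print("punch pocket end",ray(c,[[161,104],[194,104],[174,290],[217,289]],.011)*1000)
print("block tops",ray(c,[[99,93],[243,93],[391,94]],.023)*1000)
E
```

```text
tool top edge [[542.61564956 191.69300381]
 [596.71414682 194.88302604]]
tool bot edge [[537.15472822 196.11827145]
 [603.31000672 199.02148312]]
pocket edge [[530.84233411 203.67587342]
 [606.60117508 208.12190305]]
pocket edge [[531.29045005 203.82361199]
 [606.13853267 208.2161923 ]]
punch pocket end [[452.01190853 213.69776941]
 [476.77682901 215.14815559]
 [451.10085912  54.90619966]
 [489.48678372  58.21773195]]
block tops [[414.30953802 218.71951617]
 [516.20768564 224.6807251 ]
 [620.83372684 230.13130172]]
```

Call:
step_arm([
  {"dp": [-0.003, 0.008, -0.15], "yaw": 0, "grip": 0.4},
  {"dp": [0, 0, -0.15], "yaw": 0, "grip": 0.4},
  {"dp": [0, 0, -0.03], "yaw": 0, "grip": 0.4},
  {"dp": [0, 0, 0], "yaw": 0, "grip": 0.4},
])

```text
clock: 6.78
position: [0.573, 0.1462, 0.0766]
ee_rot: [0.0, 0.687, 0.727, -0.0]
contact_force: [0.0, 0.1, -2.3]
width: 0.0564
gripper_force: 54.3
```

```bash
python3 - <<'E'
from rig import manip,cams
from h import *
s=manip.get_state();print(s['clock'],s['position'],s['ee_rot'],s['contact_force'],s['gripper_force'])
a=cams.get_image("wrist");t=cams.get_image("top")[185:275,205:345];sd=cams.get_image("side")[160:260,190:350]
a=a[100:400,150:500]
t=cv2.resize(t,(420,270),interpolation=cv2.INTER_CUBIC);sd=cv2.resize(sd,(420,262),interpolation=cv2.INTER_CUBIC)
r=np.vstack([t,sd]);l=np.zeros((532,350,3),np.uint8);l[:300]=a
cv2.imwrite("pics/w6.png",np.hstack([l,r]))
E
```

```text
6.775 [0.57296565 0.14623791 0.07657036] [ 5.05408969e-05  6.87085400e-01  7.26576639e-01 -1.97891334e-04] [ 0.00869057  0.09475327 -2.29699038] 54.25140202045441
```

View pics/w6.png

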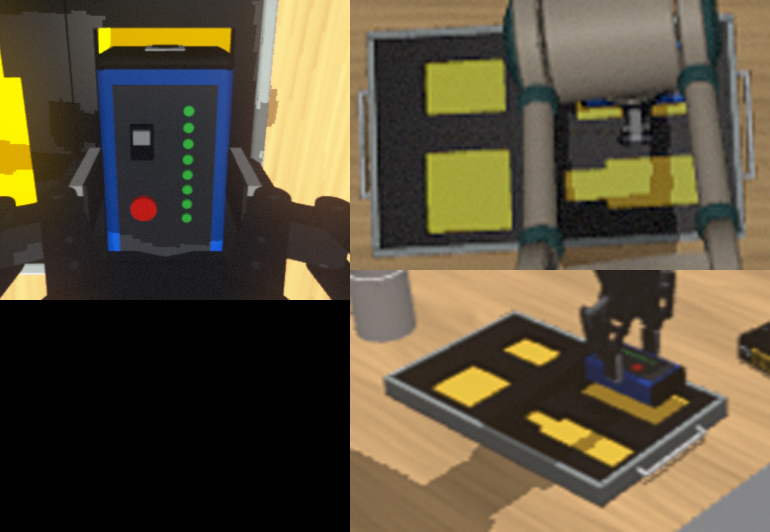

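The wrist crop shows the tester above its pocket, with the pocket's far yellow edge at about row 128 (columns 247–381) and the tool's end at rows 148–168. In the side view it hovers over the pocket.

```bash
python3 - <<'E'
from rig import manip,cams
from h import *
c=cams.get_calibration("wrist")
print("tool top",ray(c,[[247,168],[384,168]],.066)*1000)
print("tool bot",ray(c,[[246,148],[383,150]],.036)*1000)
print("pocket",ray(c,[[247,128],[381,128]],.011)*1000)
E
```

```text
tool top [[542.85007908 193.1765031 ]
 [599.4939083  196.37173299]]
tool bot [[536.28742565 197.64840085]
 [604.91795324 200.53501623]]
pocket [[531.74965345 205.87628405]
 [607.90808748 210.19876278]]
```

Call:
step_arm([
  {"dp": [-0.002, 0.015, -0.03], "yaw": 0, "grip": 0.4},
  {"dp": [0, 0, -0.04], "yaw": 0, "grip": 0.4},
  {"dp": [0, 0, -0.03], "yaw": 0, "grip": 0.4},
  {"dp": [0, 0, 0], "yaw": 0, "grip": 0.4},
])

```text
clock: 7.42
position: [0.5721, 0.1502, 0.0555]
ee_rot: [-0.0, 0.687, 0.727, -0.001]
contact_force: [0.9, 0.2, -2.3]
width: 0.0564
gripper_force: 54.3
```

Call:
step_arm([
  {"dp": [0, 0, -0.01], "yaw": 0, "grip": 0.4},
  {"dp": [0, 0, 0], "yaw": 0, "grip": 0.4},
])

```text
clock: 7.68
position: [0.5728, 0.1503, 0.0548]
ee_rot: [0.0, 0.687, 0.727, 0.0]
contact_force: [-0.7, 0.3, 1.3]
width: 0.0565
gripper_force: 54.7
```

Call:
step_arm([
  {"dp": [0, 0, -0.005], "yaw": 0, "grip": 0.4},
  {"dp": [0, 0, 0], "yaw": 0, "grip": 0.4},
])

```text
clock: 7.92
position: [0.5728, 0.1503, 0.0548]
ee_rot: [0.0, 0.687, 0.727, 0.0]
contact_force: [-1.2, -1.0, 7.4]
width: 0.0568
gripper_force: 55.4
```

Call:
step_arm([
  {"dp": [0, 0, 0], "yaw": 0, "grip": 0.8},
  {"dp": [0, 0, 0], "yaw": 0, "grip": 0.9},
  {"dp": [0, 0, 0.1], "yaw": 0, "grip": 0.9},
  {"dp": [0, 0, 0.25], "yaw": 0, "grip": 1},
  {"dp": [0, 0, 0.25], "yaw": 0, "grip": 1},
])

```text
clock: 8.55
position: [0.5724, 0.1502, 0.1739]
ee_rot: [-0.0, 0.687, 0.727, -0.0]
contact_force: [0.9, 0.7, -0.3]
width: 0.0857
gripper_force: 0.0
```

Call:
step_arm([
  {"dp": [0, -0.2, 0.2], "yaw": 0, "grip": 1},
  {"dp": [0, -0.3, 0], "yaw": 0.3, "grip": 1},
  {"dp": [0, -0.3, 0], "yaw": 0.3, "grip": 1},
  {"dp": [0, 0, 0], "yaw": 0, "grip": 1},
])

```text
clock: 9.05
position: [0.5727, -0.0137, 0.2132]
ee_rot: [0.001, 0.655, 0.755, -0.0]
contact_force: [0.6, -0.1, 0.4]
width: 0.0854
gripper_force: 0.0
```

```bash
python3 - <<'E'
from rig import manip,cams
from h import *
s=manip.get_state();print(s['clock'],s['position'],s['ee_rot'],s['contact_force'],s['gripper_force'])
a=cams.get_image("wrist");t=cams.get_image("top")[185:275,205:345];sd=cams.get_image("side")[160:260,190:350]
t=cv2.resize(t,(420,270),interpolation=cv2.INTER_CUBIC);sd=cv2.resize(sd,(420,262),interpolation=cv2.INTER_CUBIC)
cv2.imwrite("pics/w7.png",np.vstack([t,sd]));cv2.imwrite("pics/w7w.png",a)
c=cams.get_calibration("wrist");pockets(c,a,.014,None,400)
E
```

```text
9.05 [ 0.57273958 -0.01371918  0.2132311 ] [ 6.47057795e-04  6.55330974e-01  7.55341419e-01 -4.87289707e-04] [ 0.58207226 -0.11051636  0.40772578] 0.0
remote [223.  74.] raw [473.2  81.8  33.9  45.2   2.6] corr [489.9  74.5]
remote [301.  29.] raw [538.9 127.5   8.7  49.2  94.4] corr [560.6 114.7]
remote [227.  17.] raw [469.8 126.4  34.7  45.9   3.3] corr [486.3 119.7]
```

View pics/w7w.png

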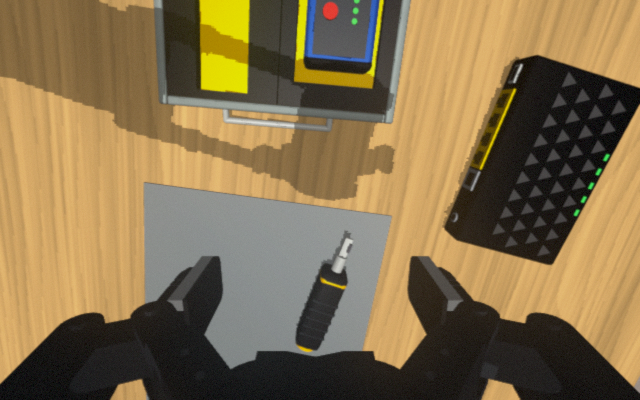

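The wrist view shows the tester down in its pocket (305–378, 0–72) with yellow visible beyond its near end and both sides, and the punch still on the mat at (325,290). Next is the remote.

Call:
step_arm([
  {"dp": [0.023, -0.26, -0.08], "yaw": 0.2, "grip": 1},
  {"dp": [0.023, -0.26, -0.08], "yaw": 0.2, "grip": 1},
  {"dp": [0.023, -0.26, -0.08], "yaw": 0.22, "grip": 1},
  {"dp": [0.023, -0.26, -0.08], "yaw": 0.22, "grip": 1},
  {"dp": [0.023, -0.26, -0.08], "yaw": 0.22, "grip": 1},
])

```text
clock: 9.82
position: [0.5967, -0.2691, 0.1326]
ee_rot: [-0.0, 0.59, 0.808, 0.0]
contact_force: [-0.1, -0.1, 0.3]
width: 0.0853
gripper_force: 0.0
```

Call:
step_arm([
  {"dp": [0.02, -0.245, -0.06], "yaw": 0.22, "grip": 1},
  {"dp": [0, 0, 0], "yaw": 0, "grip": 1},
])

```text
clock: 10.07
position: [0.6001, -0.3203, 0.1193]
ee_rot: [-0.001, 0.578, 0.816, -0.0]
contact_force: [-0.4, 1.0, -0.3]
width: 0.0856
gripper_force: 0.0
```

```bash
python3 - <<'E'
from rig import manip,cams
from h import *
s=manip.get_state();print(s['clock'],s['position'],s['ee_rot'],s['contact_force'],s['gripper_force'])
c=cams.get_calibration("wrist")
a=cams.get_image("wrist");cv2.imwrite("pics/w8.png",a)
tools(c,a,(225,100,410,345))
E
```

```text
10.075 [ 0.6001463  -0.32032024  0.11932057] [-6.04062226e-04  5.78317964e-01  8.15811202e-01 -2.22370281e-04] [-0.36005204  1.0386032  -0.30963031] 0.0
tape [225 188] [409 344] raw [ 613.5 -355.8  139.1  121.1  109.4] corr [ 660.  -368.6]
remote [291 185] [338 267] raw [ 601.7 -327.1   32.2   60.3  108.9] corr [ 600.6 -326.6]
```

View pics/w8.png

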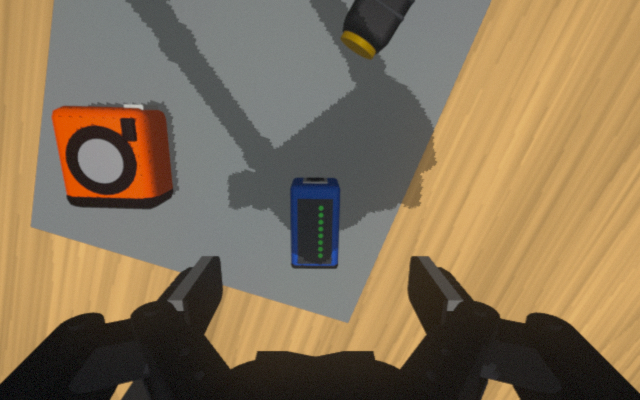

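The remote sits straight and centred at (315,222) between the open fingers, with the tape at (112,158) and the punch well clear. Descending and gripping.

Call:
step_arm([
  {"dp": [0, -0.01, -0.15], "yaw": 0, "grip": 1},
  {"dp": [0, 0, -0.13], "yaw": 0, "grip": 1},
  {"dp": [0, 0, -0.06], "yaw": 0, "grip": 1},
  {"dp": [0, 0, -0.02], "yaw": 0, "grip": 1},
  {"dp": [0, 0, 0], "yaw": 0, "grip": 0.2},
])

```text
clock: 10.75
position: [0.6003, -0.3202, 0.0501]
ee_rot: [0.001, 0.577, 0.816, 0.0]
contact_force: [-0.1, -0.2, -0.1]
width: 0.0699
gripper_force: 0.0
```

Call:
step_arm([
  {"dp": [0, 0, 0], "yaw": 0, "grip": 0.2},
  {"dp": [0, 0, 0], "yaw": 0, "grip": 0.2},
  {"dp": [0, 0, 0], "yaw": 0, "grip": 0.2},
  {"dp": [0, 0, 0], "yaw": 0, "grip": 0.2},
], squeeze=40)

```text
clock: 11.25
position: [0.6002, -0.3212, 0.0505]
ee_rot: [0.001, 0.578, 0.816, 0.0]
contact_force: [-0.3, 0.3, 5.4]
width: 0.0325
gripper_force: 40.3
```

Call:
step_arm([
  {"dp": [0, 0, 0], "yaw": 0, "grip": 0.6},
  {"dp": [0, 0, -0.025], "yaw": 0, "grip": 0.6},
  {"dp": [0, 0, 0], "yaw": 0, "grip": 0.2},
  {"dp": [0, 0, 0], "yaw": 0, "grip": 0.2},
  {"dp": [0, 0, 0], "yaw": 0, "grip": 0.2},
])

```text
clock: 11.88
position: [0.5995, -0.3206, 0.044]
ee_rot: [-0.0, 0.578, 0.816, 0.0]
contact_force: [0.0, 0.2, -1.1]
width: 0.033
gripper_force: 40.9
```

Call:
step_arm([
  {"dp": [0, 0, 0], "yaw": 0, "grip": 0.2},
])

```text
clock: 12.0
position: [0.5995, -0.3207, 0.0442]
ee_rot: [-0.0, 0.578, 0.816, 0.0]
contact_force: [0.4, -0.8, -0.5]
width: 0.0331
gripper_force: 40.9
```

Call:
step_arm([
  {"dp": [0, 0, 0.1], "yaw": 0, "grip": 0.2},
  {"dp": [0, 0, 0.2], "yaw": 0, "grip": 0.2},
  {"dp": [-0.01, 0.15, 0.2], "yaw": 0, "grip": 0.2},
  {"dp": [-0.02, 0.28, 0], "yaw": -0.2, "grip": 0.2},
  {"dp": [-0.02, 0.28, 0], "yaw": -0.2, "grip": 0.2},
])

```text
clock: 12.62
position: [0.5897, -0.1777, 0.1452]
ee_rot: [0.001, 0.603, 0.798, 0.0]
contact_force: [-0.3, -0.0, -0.3]
width: 0.0328
gripper_force: 41.0
```

Call:
step_arm([
  {"dp": [-0.02, 0.28, 0], "yaw": -0.2, "grip": 0.2},
  {"dp": [-0.02, 0.28, 0], "yaw": -0.2, "grip": 0.2},
  {"dp": [-0.02, 0.28, 0], "yaw": -0.2, "grip": 0.2},
  {"dp": [-0.02, 0.28, 0], "yaw": -0.2, "grip": 0.2},
  {"dp": [-0.02, 0.28, 0], "yaw": -0.2, "grip": 0.2},
])

```text
clock: 13.25
position: [0.5694, 0.1031, 0.1446]
ee_rot: [0.0, 0.66, 0.751, 0.0]
contact_force: [1.0, -0.3, -0.8]
width: 0.0333
gripper_force: 41.0
```

Call:
step_arm([
  {"dp": [-0.02, 0.28, 0], "yaw": -0.2, "grip": 0.2},
  {"dp": [-0.01, 0.28, 0], "yaw": -0.2, "grip": 0.2},
  {"dp": [0, 0.28, 0], "yaw": 0, "grip": 0.2},
  {"dp": [0, 0.25, 0], "yaw": 0, "grip": 0.2},
  {"dp": [0, 0, 0], "yaw": 0, "grip": 0.2},
])

```text
clock: 13.88
position: [0.5632, 0.323, 0.1442]
ee_rot: [-0.0, 0.681, 0.733, 0.001]
contact_force: [1.0, -1.1, -1.3]
width: 0.0328
gripper_force: 40.9
```

Call:
step_arm([
  {"dp": [0, 0, -0.15], "yaw": -0.08, "grip": 0.2},
  {"dp": [0, 0, -0.14], "yaw": 0, "grip": 0.2},
  {"dp": [0, 0, -0.03], "yaw": 0, "grip": 0.2},
  {"dp": [0, 0, 0], "yaw": 0, "grip": 0.2},
])

```text
clock: 14.38
position: [0.5639, 0.3186, 0.0805]
ee_rot: [0.0, 0.687, 0.727, -0.0]
contact_force: [-0.7, -0.3, -0.6]
width: 0.033
gripper_force: 40.9
```

```bash
python3 - <<'E'
from rig import manip,cams
from h import *
s=manip.get_state();print(s['clock'],s['position'],s['ee_rot'],s['contact_force'],s['gripper_force'])
a=cams.get_image("wrist")
cv2.imwrite("pics/w9.png",cv2.resize(a[100:370,180:480],None,fx=2,fy=2))
E
```

```text
14.375 [0.56386128 0.31862098 0.08048155] [ 6.49289799e-05  6.86931324e-01  7.26722323e-01 -1.32461143e-04] [-0.68438896 -0.28151981 -0.64540616] 40.913246870040894
```

View pics/w9.png

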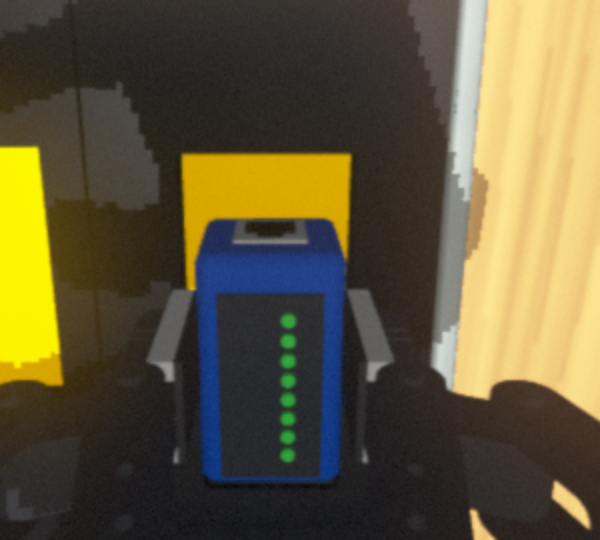

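The wrist crop shows the held remote (278–353, 210–340 in full-image pixels) above its pocket, whose far yellow edge lies at row 176, columns 271–355.

```bash
python3 - <<'E'
from rig import manip,cams
from h import *
c=cams.get_calibration("wrist")
print("tool top",ray(c,[[278,231],[353,231]],.068)*1000)
print("tool bot",ray(c,[[282,210],[347,210]],.038)*1000)
print("pocket",ray(c,[[271,176.5],[355.5,176.5]],.014)*1000)
E
```

```text
tool top [[546.52959468 337.36810877]
 [579.78952981 339.23639957]]
tool bot [[545.3576625  337.60222105]
 [580.07774372 339.55653598]]
pocket [[536.09733541 350.44937103]
 [586.37897693 353.28840557]]
```

Call:
step_arm([
  {"dp": [-0.006, 0.026, 0], "yaw": 0, "grip": 0.2},
  {"dp": [0, 0, -0.06], "yaw": 0, "grip": 0.2},
  {"dp": [0, 0, -0.04], "yaw": 0, "grip": 0.2},
  {"dp": [0, 0, -0.01], "yaw": 0, "grip": 0.2},
  {"dp": [0, 0, 0], "yaw": 0, "grip": 0.2},
])

```text
clock: 15.05
position: [0.5623, 0.3244, 0.0579]
ee_rot: [-0.0, 0.687, 0.727, -0.0]
contact_force: [0.9, -0.1, -0.2]
width: 0.0329
gripper_force: 40.9
```

Call:
step_arm([
  {"dp": [0, 0, -0.01], "yaw": 0, "grip": 0.2},
  {"dp": [0, 0, 0], "yaw": 0, "grip": 0.2},
])

```text
clock: 15.3
position: [0.5625, 0.3245, 0.0564]
ee_rot: [0.0, 0.687, 0.727, 0.0]
contact_force: [0.1, -0.3, -0.3]
width: 0.0328
gripper_force: 40.9
```

Call:
step_arm([
  {"dp": [0, 0, -0.006], "yaw": 0, "grip": 0.2},
  {"dp": [0, 0, 0], "yaw": 0, "grip": 0.2},
])

```text
clock: 15.55
position: [0.5626, 0.3245, 0.0554]
ee_rot: [0.0, 0.687, 0.727, 0.0]
contact_force: [-0.9, -0.2, 1.0]
width: 0.0329
gripper_force: 41.0
```

Call:
step_arm([
  {"dp": [0, 0, -0.004], "yaw": 0, "grip": 0.2},
  {"dp": [0, 0, 0], "yaw": 0, "grip": 0.2},
])

```text
clock: 15.8
position: [0.5626, 0.3245, 0.0554]
ee_rot: [0.0, 0.687, 0.727, 0.0]
contact_force: [-1.3, -1.1, 5.3]
width: 0.0328
gripper_force: 41.6
```

Call:
step_arm([
  {"dp": [0, 0, 0], "yaw": 0, "grip": 0.6},
  {"dp": [0, 0, 0], "yaw": 0, "grip": 0.7},
  {"dp": [0, 0, 0.1], "yaw": 0, "grip": 0.7},
  {"dp": [0, 0, 0.25], "yaw": 0, "grip": 1},
  {"dp": [-0.02, -0.1, 0.2], "yaw": 0, "grip": 1},
])

```text
clock: 16.42
position: [0.559, 0.3054, 0.1655]
ee_rot: [0.0, 0.686, 0.727, 0.001]
contact_force: [-0.3, 0.0, -0.3]
width: 0.0855
gripper_force: 0.0
```

Call:
step_arm([
  {"dp": [-0.05, -0.29, 0], "yaw": 0.16, "grip": 1},
  {"dp": [-0.05, -0.29, 0], "yaw": 0.17, "grip": 1},
  {"dp": [-0.05, -0.29, 0], "yaw": 0.17, "grip": 1},
  {"dp": [-0.05, -0.29, 0], "yaw": 0.17, "grip": 1},
  {"dp": [-0.05, -0.29, 0], "yaw": 0.17, "grip": 1},
])

```text
clock: 17.05
position: [0.508, 0.0128, 0.1643]
ee_rot: [0.0, 0.639, 0.769, 0.0]
contact_force: [0.3, -0.9, -0.8]
width: 0.0854
gripper_force: 0.0
```

Call:
step_arm([
  {"dp": [-0.05, -0.29, 0], "yaw": 0.17, "grip": 1},
  {"dp": [-0.05, -0.29, 0], "yaw": 0.17, "grip": 1},
  {"dp": [-0.05, -0.29, 0], "yaw": 0.17, "grip": 1},
  {"dp": [-0.05, -0.29, 0], "yaw": 0.17, "grip": 1},
  {"dp": [-0.045, -0.28, 0], "yaw": 0.17, "grip": 1},
])

```text
clock: 17.68
position: [0.4589, -0.2754, 0.1643]
ee_rot: [0.0, 0.589, 0.808, 0.0]
contact_force: [1.3, 1.6, -0.2]
width: 0.0853
gripper_force: 0.0
```

Call:
step_arm([
  {"dp": [0, -0.24, -0.15], "yaw": 0, "grip": 1},
  {"dp": [0, 0, -0.15], "yaw": 0, "grip": 1},
  {"dp": [0, 0, 0], "yaw": 0, "grip": 1},
])

```text
clock: 18.05
position: [0.4576, -0.3207, 0.1019]
ee_rot: [-0.003, 0.59, 0.808, 0.0]
contact_force: [-0.8, 0.6, 0.4]
width: 0.0857
gripper_force: 0.0
```

```bash
python3 - <<'E'
from rig import manip,cams
from h import *
s=manip.get_state();print(s['clock'],s['position'],s['ee_rot'],s['contact_force'],s['gripper_force'])
c=cams.get_calibration("wrist")
a=cams.get_image("wrist");cv2.imwrite("pics/w10.png",a)
h=cv2.cvtColor(a,cv2.COLOR_BGR2HSV)
t=cams.get_image("top");cv2.imwrite("pics/top2.png",cv2.resize(t[150:300,130:500],None,fx=2,fy=2))
m=np.uint8((h[...,0]<13)&(h[...,1]>190)&(h[...,2]>90))
for k in blobs(m,500): print(k.min(0),k.max(0),rect(c,k,.038))
E
```

```text
18.05 [ 0.45756922 -0.32067164  0.10186379] [-3.18734262e-03  5.89787298e-01  8.07552225e-01  4.33580353e-04] [-0.83471053  0.60420993  0.42604481] 0.0
[268 181] [362 276] [ 456.8 -320.6   56.9   62.4  107.6]
```

View pics/w10.png

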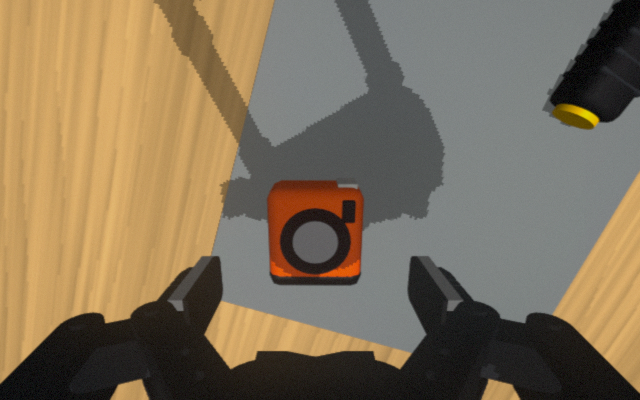

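The tape is centred and square at (315,232) between the open fingers, with its black end nearest the gripper.

Call:
step_arm([
  {"dp": [0.003, -0.015, -0.12], "yaw": 0, "grip": 1},
  {"dp": [0, 0, -0.1], "yaw": 0, "grip": 1},
  {"dp": [0, 0, -0.06], "yaw": 0, "grip": 1},
  {"dp": [0, 0, 0], "yaw": 0, "grip": 1},
  {"dp": [0, 0, 0], "yaw": 0, "grip": 0.4},
])

```text
clock: 18.77
position: [0.4608, -0.3248, 0.0494]
ee_rot: [0.001, 0.589, 0.808, -0.0]
contact_force: [-0.9, 0.7, 0.8]
width: 0.0702
gripper_force: 0.0
```

Call:
step_arm([
  {"dp": [0, 0, 0], "yaw": 0, "grip": 0.4},
  {"dp": [0, 0, 0], "yaw": 0, "grip": 0.4},
  {"dp": [0, 0, 0], "yaw": 0, "grip": 0.4},
], squeeze=50)

```text
clock: 19.15
position: [0.4606, -0.325, 0.0498]
ee_rot: [0.001, 0.589, 0.808, -0.0]
contact_force: [-0.8, 1.0, 5.7]
width: 0.0584
gripper_force: 54.4
```

Call:
step_arm([
  {"dp": [0, 0, 0.1], "yaw": 0, "grip": 0.4},
  {"dp": [0, 0, 0.2], "yaw": 0, "grip": 0.4},
  {"dp": [0, 0.14, 0.2], "yaw": 0, "grip": 0.4},
  {"dp": [0, 0.28, 0], "yaw": -0.16, "grip": 0.4},
  {"dp": [0, 0.28, 0], "yaw": -0.16, "grip": 0.4},
])

```text
clock: 19.77
position: [0.4601, -0.1834, 0.1491]
ee_rot: [0.001, 0.609, 0.793, 0.0]
contact_force: [0.5, -0.2, -2.2]
width: 0.0582
gripper_force: 54.7
```

Call:
step_arm([
  {"dp": [0, 0.28, 0], "yaw": -0.2, "grip": 0.4},
  {"dp": [0, 0.28, 0], "yaw": -0.2, "grip": 0.4},
  {"dp": [0, 0.28, 0], "yaw": -0.2, "grip": 0.4},
  {"dp": [0, 0.28, 0], "yaw": -0.2, "grip": 0.4},
  {"dp": [0, 0.28, 0], "yaw": -0.2, "grip": 0.4},
])

```text
clock: 20.4
position: [0.4598, 0.0972, 0.1486]
ee_rot: [0.0, 0.667, 0.745, 0.0]
contact_force: [1.0, 0.1, -1.9]
width: 0.0582
gripper_force: 54.7
```

Call:
step_arm([
  {"dp": [0, 0.28, 0], "yaw": -0.2, "grip": 0.4},
  {"dp": [0.005, 0.28, 0], "yaw": -0.14, "grip": 0.4},
  {"dp": [0, 0.28, 0], "yaw": 0, "grip": 0.4},
  {"dp": [0, 0.26, 0], "yaw": 0, "grip": 0.4},
  {"dp": [0, 0, 0], "yaw": 0, "grip": 0.4},
])

```text
clock: 21.02
position: [0.4609, 0.319, 0.1483]
ee_rot: [-0.0, 0.683, 0.73, 0.001]
contact_force: [-0.8, -0.6, -2.4]
width: 0.0584
gripper_force: 54.7
```

Call:
step_arm([
  {"dp": [0, 0, -0.15], "yaw": 0, "grip": 0.4},
  {"dp": [0, 0, -0.12], "yaw": 0, "grip": 0.4},
  {"dp": [0, 0, -0.03], "yaw": 0, "grip": 0.4},
  {"dp": [0, 0, 0], "yaw": 0, "grip": 0.4},
])

```text
clock: 21.52
position: [0.4611, 0.3148, 0.0884]
ee_rot: [0.0, 0.685, 0.728, -0.0]
contact_force: [0.3, 0.2, -2.3]
width: 0.0582
gripper_force: 54.6
```

```bash
python3 - <<'E'
from rig import manip,cams
from h import *
s=manip.get_state();print(s['clock'],s['position'],s['ee_rot'],s['contact_force'],s['gripper_force'])
a=cams.get_image("wrist")
cv2.imwrite("pics/w11.png",cv2.resize(a[100:370,180:560],None,fx=2,fy=2))
E
```

```text
21.525 [0.46111393 0.31480603 0.08840339] [ 3.95515660e-05  6.85291078e-01  7.28269230e-01 -2.56233709e-04] [ 0.29514868  0.20706423 -2.34971456] 54.630643129348755
```

View pics/w11.png

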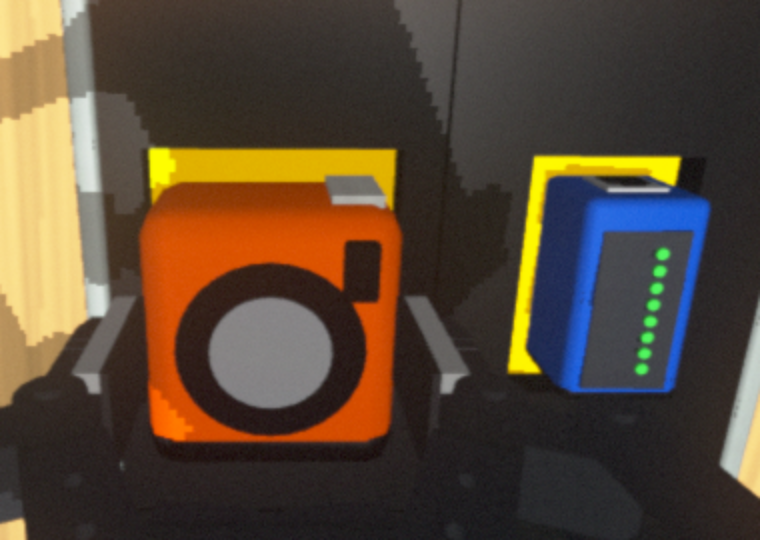

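The remote lies in its pocket with yellow showing around it (right). The held tape is over its pocket, whose far edge is at row 174, columns 254–378 in full-image pixels.

```bash
python3 - <<'E'
from rig import manip,cams
from h import *
c=cams.get_calibration("wrist")
print("tool top",ray(c,[[250.5,206.5],[381,206.5]],.0766)*1000)
print("tool bot",ray(c,[[256,191],[374,191]],.0406)*1000)
print("pocket",ray(c,[[254.5,174.5],[378.5,174.5]],.014)*1000)
E
```

```text
tool top [[431.60278997 344.399402  ]
 [487.79198473 347.82080506]]
tool bot [[427.61665577 342.00190127]
 [491.52552302 345.89740276]]
pocket [[421.94611516 345.52205575]
 [498.67824028 350.20420258]]
```

Call:
step_arm([
  {"dp": [0.003, -0.018, 0], "yaw": 0, "grip": 0.4},
  {"dp": [0, 0, -0.06], "yaw": 0, "grip": 0.4},
  {"dp": [0, 0, -0.05], "yaw": 0, "grip": 0.4},
  {"dp": [0, 0, -0.015], "yaw": 0, "grip": 0.4},
  {"dp": [0, 0, 0], "yaw": 0, "grip": 0.4},
])

```text
clock: 22.2
position: [0.4614, 0.3118, 0.0628]
ee_rot: [-0.0, 0.685, 0.729, -0.0]
contact_force: [-0.3, -0.3, -1.7]
width: 0.0584
gripper_force: 54.7
```

Call:
step_arm([
  {"dp": [0, 0, -0.007], "yaw": 0, "grip": 0.4},
  {"dp": [0, 0, 0], "yaw": 0, "grip": 0.4},
])

```text
clock: 22.45
position: [0.4617, 0.312, 0.062]
ee_rot: [0.0, 0.685, 0.729, 0.0]
contact_force: [1.0, 0.4, -1.4]
width: 0.0583
gripper_force: 54.7
```

Call:
step_arm([
  {"dp": [0, 0, -0.007], "yaw": 0, "grip": 0.4},
  {"dp": [0, 0, 0], "yaw": 0, "grip": 0.4},
])

```text
clock: 22.7
position: [0.4618, 0.3121, 0.0618]
ee_rot: [0.0, 0.685, 0.729, 0.001]
contact_force: [-1.3, -1.2, 4.7]
width: 0.0583
gripper_force: 55.5
```

Call:
step_arm([
  {"dp": [0, 0, 0], "yaw": 0, "grip": 0.8},
  {"dp": [0, 0, 0], "yaw": 0, "grip": 0.85},
  {"dp": [0, 0, 0.1], "yaw": 0, "grip": 0.85},
  {"dp": [0, 0, 0.25], "yaw": 0, "grip": 1},
  {"dp": [0, 0, 0.2], "yaw": 0, "grip": 1},
])

```text
clock: 23.32
position: [0.4619, 0.312, 0.1719]
ee_rot: [0.0, 0.685, 0.729, 0.0]
contact_force: [0.4, 0.6, -0.1]
width: 0.0857
gripper_force: 0.0
```

Call:
step_arm([
  {"dp": [0.076, -0.26, 0], "yaw": -0.22, "grip": 1},
  {"dp": [0.076, -0.26, 0], "yaw": -0.22, "grip": 1},
  {"dp": [0.076, -0.26, 0], "yaw": -0.22, "grip": 1},
  {"dp": [0.076, -0.26, 0], "yaw": -0.22, "grip": 1},
  {"dp": [0.076, -0.26, 0], "yaw": -0.22, "grip": 1},
])

```text
clock: 23.95
position: [0.538, 0.0502, 0.1706]
ee_rot: [0.0, 0.743, 0.669, 0.0]
contact_force: [0.4, 0.2, -0.2]
width: 0.0853
gripper_force: 0.0
```

Call:
step_arm([
  {"dp": [0.076, -0.26, 0], "yaw": -0.22, "grip": 1},
  {"dp": [0.076, -0.26, 0], "yaw": -0.22, "grip": 1},
  {"dp": [0.076, -0.27, -0.1], "yaw": -0.22, "grip": 1},
  {"dp": [0.076, -0.27, -0.1], "yaw": -0.22, "grip": 1},
  {"dp": [0, 0, 0], "yaw": 0, "grip": 1},
])

```text
clock: 24.58
position: [0.5985, -0.164, 0.1283]
ee_rot: [-0.0, 0.787, 0.617, -0.001]
contact_force: [0.2, 0.7, 0.5]
width: 0.0855
gripper_force: 0.0
```

```bash
python3 - <<'E'
from rig import manip,cams
from h import *
s=manip.get_state();print(s['clock'],s['position'],s['ee_rot'],s['contact_force'],s['gripper_force'])
c=cams.get_calibration("wrist")
a=cams.get_image("wrist");cv2.imwrite("pics/w12.png",a)
E
```

```text
24.575 [ 0.59852443 -0.16397528  0.12832957] [-4.62125231e-04  7.86704079e-01  6.17329476e-01 -8.92239573e-04] [0.19323537 0.72149862 0.53896282] 0.0
```

View pics/w12.png

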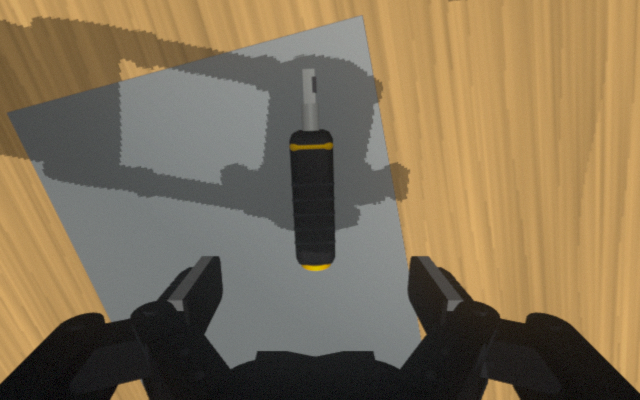

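The punch lies between the open fingers, its handle running from (312,130) to (316,270) with the blade up, tilted about 2° anticlockwise of the gripper.

```bash
python3 - <<'E'
from rig import manip,cams
from h import *
c=cams.get_calibration("wrist")
p=ray(c,[[309,70],[310.5,105],[312,131],[316,269]],.017)*1000;print(p)
print(ray(c,[[291,200],[335,200]],.017)*1000)
d=p[0]-p[3];print(np.degrees(np.arctan2(d[1],d[0])),np.linalg.norm(d))
E
```

```text
[[ 616.76768062  -66.43192481]
 [ 612.34076628  -88.59042299]
 [ 609.14468602 -105.98732814]
 [ 586.32606804 -212.50470123]]
[[ 581.547238   -151.75457098]
 [ 613.90231237 -159.59312865]]
78.22803300786205 149.21108466073366
```

Call:
step_arm([
  {"dp": [-0.005, 0.02, -0.2], "yaw": 0.23, "grip": 1},
  {"dp": [0, 0, -0.15], "yaw": 0, "grip": 1},
  {"dp": [0, 0, -0.07], "yaw": 0, "grip": 1},
  {"dp": [0, 0, -0.02], "yaw": 0, "grip": 0.8},
  {"dp": [0, 0, 0], "yaw": 0, "grip": 0.8},
])

```text
clock: 25.25
position: [0.5981, -0.1559, 0.0434]
ee_rot: [0.001, 0.774, 0.633, 0.0]
contact_force: [-0.3, -0.1, -0.7]
width: 0.0684
gripper_force: 0.0
```

Call:
step_arm([
  {"dp": [0, -0.012, -0.012], "yaw": 0, "grip": 0.5},
  {"dp": [0, 0, 0], "yaw": 0, "grip": 0.2},
  {"dp": [0, 0, 0], "yaw": 0, "grip": 0.2},
  {"dp": [0, 0, 0], "yaw": 0, "grip": 0.2},
  {"dp": [0, 0, 0], "yaw": 0, "grip": 0.2},
], squeeze=50)

```text
clock: 25.88
position: [0.598, -0.1589, 0.041]
ee_rot: [0.001, 0.775, 0.633, 0.0]
contact_force: [0.8, -1.5, 5.8]
width: 0.0288
gripper_force: 51.1
```

Call:
step_arm([
  {"dp": [0, 0, 0.1], "yaw": 0, "grip": 0.2},
  {"dp": [0, 0, 0.2], "yaw": 0, "grip": 0.2},
  {"dp": [0, 0, 0.2], "yaw": 0, "grip": 0.2},
  {"dp": [-0.1, 0.23, 0], "yaw": 0.29, "grip": 0.2},
  {"dp": [-0.1, 0.23, 0], "yaw": 0.29, "grip": 0.2},
])

```text
clock: 26.5
position: [0.5568, -0.0658, 0.1401]
ee_rot: [-0.0, 0.746, 0.666, 0.0]
contact_force: [-0.1, -0.2, -1.8]
width: 0.0289
gripper_force: 50.3
```

Call:
step_arm([
  {"dp": [-0.1, 0.24, 0], "yaw": 0.29, "grip": 0.2},
  {"dp": [-0.1, 0.24, 0], "yaw": 0.29, "grip": 0.2},
  {"dp": [-0.1, 0.24, 0], "yaw": 0.29, "grip": 0.2},
  {"dp": [-0.12, 0.23, 0], "yaw": 0.29, "grip": 0.2},
  {"dp": [0, 0, 0], "yaw": 0, "grip": 0.2},
])

```text
clock: 27.12
position: [0.4704, 0.126, 0.1395]
ee_rot: [-0.001, 0.684, 0.73, -0.001]
contact_force: [-0.6, 0.6, -1.4]
width: 0.0286
gripper_force: 50.3
```

Call:
step_arm([
  {"dp": [0, 0, -0.15], "yaw": 0, "grip": 0.2},
  {"dp": [0, 0, -0.13], "yaw": 0, "grip": 0.2},
  {"dp": [0, 0, -0.03], "yaw": 0, "grip": 0.2},
  {"dp": [0, 0, 0], "yaw": 0, "grip": 0.2},
])

```text
clock: 27.62
position: [0.4738, 0.123, 0.078]
ee_rot: [-0.0, 0.686, 0.728, -0.0]
contact_force: [-0.5, 0.6, -0.5]
width: 0.0287
gripper_force: 50.3
```

```bash
python3 - <<'E'
from rig import manip,cams
from h import *
s=manip.get_state();print(s['clock'],s['position'],s['ee_rot'],s['contact_force'],s['gripper_force'])
a=cams.get_image("wrist")
cv2.imwrite("pics/w13.png",cv2.resize(a[0:300,140:540],None,fx=2,fy=2))
E
```

```text
27.625 [0.47376144 0.1229649  0.07798942] [-5.16581042e-05  6.85858798e-01  7.27734608e-01 -2.16059747e-04] [-0.51862783  0.63490155 -0.54412261] 50.262810587882996
```

View pics/w13.png

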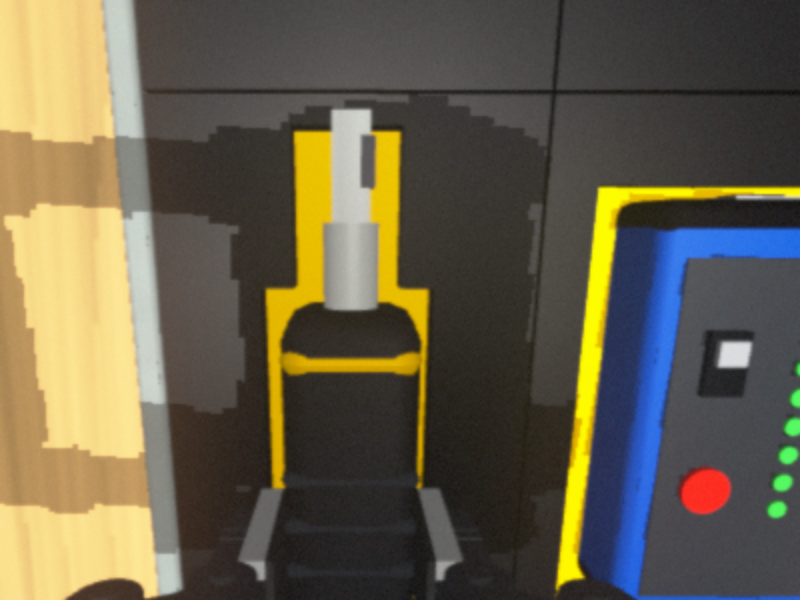

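The blade tip is at (315,55) in full-image pixels, against the pocket's narrow end at row 65 (columns 287–340). The shoulder is at row 144 and the handle front at row 151; sideways the tool is centred.

```bash
python3 - <<'E'
from rig import manip,cams
from h import *
c=cams.get_calibration("wrist")
print("tip, handle front",ray(c,[[315.5,55],[315.5,151]],.054)*1000)
print("pocket end, shoulder",ray(c,[[313.7,65],[313.5,144.5],],.014)*1000)
print("handle sides",ray(c,[[281.5,190],[350,190]],.054)*1000, ray(c,[[275,190],[352.5,190]],.014)*1000)
E
```

```text
tip, handle front [[468.55431937 215.65145857]
 [470.9281774  176.30465019]]
pocket end, shoulder [[467.64651553 216.90382939]
 [469.98916451 175.06233228]]
handle sides [[456.25449564 157.40384107]
 [488.00518587 159.29074407]] [[448.70186723 147.01528862]
 [494.70461316 149.7491731 ]]
```

Call:
step_arm([
  {"dp": [-0.002, -0.038, 0], "yaw": 0, "grip": 0.2},
  {"dp": [0, 0, -0.05], "yaw": 0, "grip": 0.2},
  {"dp": [0, 0, -0.05], "yaw": 0, "grip": 0.2},
  {"dp": [0, 0, -0.015], "yaw": 0, "grip": 0.2},
  {"dp": [0, 0, 0], "yaw": 0, "grip": 0.2},
])

```text
clock: 28.3
position: [0.4727, 0.1159, 0.0546]
ee_rot: [-0.0, 0.686, 0.728, -0.0]
contact_force: [-0.5, -1.5, -0.8]
width: 0.0286
gripper_force: 50.3
```

Call:
step_arm([
  {"dp": [0, 0, -0.007], "yaw": 0, "grip": 0.2},
  {"dp": [0, 0, 0], "yaw": 0, "grip": 0.2},
])

```text
clock: 28.55
position: [0.4731, 0.1159, 0.0538]
ee_rot: [0.0, 0.686, 0.728, 0.0]
contact_force: [-1.2, 0.9, -1.5]
width: 0.0286
gripper_force: 50.3
```

Call:
step_arm([
  {"dp": [0, 0, -0.007], "yaw": 0, "grip": 0.2},
  {"dp": [0, 0, 0], "yaw": 0, "grip": 0.2},
])

```text
clock: 28.8
position: [0.4733, 0.116, 0.053]
ee_rot: [0.0, 0.686, 0.728, 0.0]
contact_force: [-0.6, -0.3, 4.6]
width: 0.0285
gripper_force: 50.9
```

Contact at the expected height. Releasing and backing off to look.

Call:
step_arm([
  {"dp": [0, 0, 0], "yaw": 0, "grip": 0.6},
  {"dp": [0, 0, 0], "yaw": 0, "grip": 0.7},
  {"dp": [0, 0, 0.1], "yaw": 0, "grip": 0.7},
  {"dp": [0, 0, 0.25], "yaw": 0, "grip": 1},
  {"dp": [0, 0, 0.25], "yaw": 0, "grip": 1},
])

```text
clock: 29.42
position: [0.4727, 0.1158, 0.1732]
ee_rot: [-0.0, 0.686, 0.728, -0.0]
contact_force: [0.0, -0.3, -1.1]
width: 0.0853
gripper_force: 0.0
```

Call:
step_arm([
  {"dp": [-0.1, 0, 0.25], "yaw": 0, "grip": 1},
  {"dp": [0, -0.25, 0.2], "yaw": 0, "grip": 1},
  {"dp": [0, 0, 0], "yaw": 0, "grip": 1},
])

```text
clock: 29.8
position: [0.4549, 0.0651, 0.2646]
ee_rot: [0.003, 0.687, 0.727, 0.002]
contact_force: [0.1, 0.5, -0.6]
width: 0.0858
gripper_force: 0.0
```

```bash
python3 - <<'E'
from rig import manip,cams
from h import *
s=manip.get_state();print(s['clock'],s['position'],s['contact_force'])
a=cams.get_image("wrist");t=cams.get_image("top")[185:275,205:345];sd=cams.get_image("side")[160:260,190:350]
t=cv2.resize(t,(400,257),interpolation=cv2.INTER_CUBIC);sd=cv2.resize(sd,(400,250),interpolation=cv2.INTER_CUBIC)
r=np.vstack([t,sd]);l=np.zeros((507,400,3),np.uint8);l[:300]=a[:300,200:600]
cv2.imwrite("pics/w14.png",np.hstack([l,r]))
E
```

```text
29.8 [0.45485165 0.06512473 0.26457585] [ 0.09590183  0.52911425 -0.55320845]
```

View pics/w14.png

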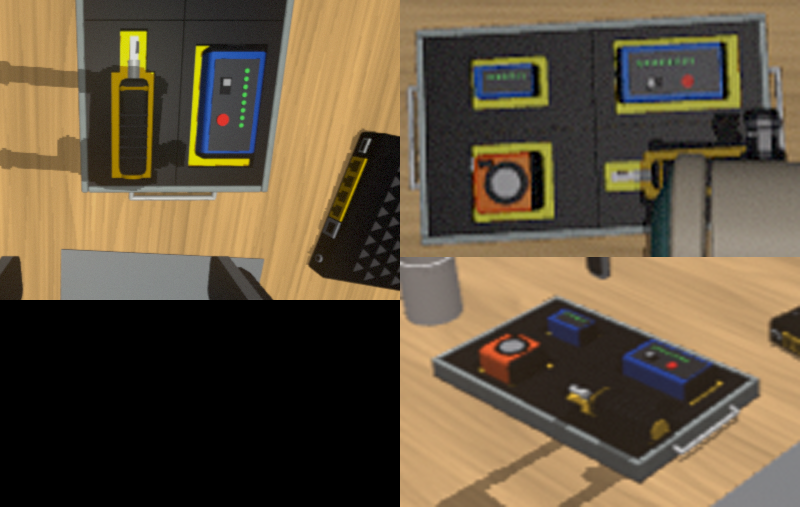

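All four tools lie flat in their pockets. The top crop shows yellow margins around the tester (675,75), remote (507,82) and tape (508,185), and the wrist crop shows the punch (132,105) with its blade in the narrow end. All four touched down 11 to 12 mm above their mat height, so each is on its pocket floor.

```bash
python3 -c "
from rig import ticket
print(ticket.sign_off())"
```

```text
the job is handed in; nothing more can be done
None
```

The tester, remote, tape measure and punch-down tool were lowered, in that order, into their own pockets. The last pictures and the touchdown heights show all four lying flat, the router and mug were not touched, and the job was handed in after about 30 s on the robot's clock; no verdict was returned.

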